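# Index the turntable and turn the model base over with the spatula

### The arm

A 7-joint arm with a two-finger parallel gripper is mounted at the origin on the work surface. World frame = base frame: x ahead of the robot, y to its left, z up, the work surface at z = 0. Lengths are in m, angles in rad, forces in N, time in s.
With the tool pointing down it reaches from about 0.4 to 0.875 m from the base axis. Payload 6.5 kg.
Tool frame: the origin (TCP) lies at the centre of the arm's flange, where the gripper is bolted on; the fingertips stand 173 mm ahead of it and the grasp point (between the pads) lies 155 mm ahead of it; z points along the fingers, y is the direction in which the jaws open and shut (so a half turn about z gives the same grasp; the last joint's range is limited). The gripper opens to 85 mm and grips with 20 to 120 N. Pads are 22 mm wide; open, the fingers measure 114 mm over their backs; the gripper's body (76 mm by 85 mm) begins 54 mm behind the grasp point. The pads swing forward as they close: fully open they stand 13 mm farther back than shut.
Start: joints at [1.132, 0.536, -0.004, 1.538, 0.003, 1.067, -0.071], TCP at [0.237, -0.605, 0.405] pointing down, gripper open.
Joint ranges: [-2.7, 2.7], [-0.37, 2.16], [-1.27, 1.26], [0.24, 2.4], [-1.31, 4.45], [0.19, 1.91], [-2.76, 2.76]. Speed limits (rad/s): [2.39, 2.39, 3.14, 3.14, 3.14, 3.14, 3.14].

### API

Orientations are given as a unit quaternion [w, x, y, z].
In Python, from bench import ctrl, eyes gives the robot as it stands.
- The arm moves only by the tool servo_tool, never from a script. Its argument "steps" is a list of rows, each an object with "offset": the shift along the world's x, y, z in mm, a list of three; "yaw": the turn about the world's z in degrees; "fingers": the finger opening in mm, from 0 to 85.4. A call has exactly 8 rows; each row shifts and turns the commanded pose from where the row before left it; what a row does not reach is not made up. A row lasts 1/10 s, in which the tool goes at most 50 mm and 8.59 degrees, less where a joint would pass 70% of its speed; a pose out of reach is approached as far as the arm can. A call is refused whole if a number of a shift passes 50 or a number of a turn 8.59, either way. A call with a gripper value outside its range is refused whole. The fingers move at their own pace and stop on an object; "newtons" is the grip in N (left out, the last holds). Time passes only in rows, so rows that do not move let the fingers close, or fill a call up. It gives the time, the measured TCP pose, the force and the opening at its end, in the units of the state.
- ctrl.read_state(): the state, without advancing time (a new reading comes with each control period).
- eyes.snapshot(name): name is "scene" or "top"; returns (picture, depth): 384x512x3 uint8, blue, green, red; 384x512 float32, m along the optical axis (not along the pixel's ray), 0 where there is no reading.
- eyes.camera_model(name): a dict with "fovy" (degrees; the focal length in pixels is half the picture's height over the tangent of half this angle, whatever the lens; pixels are square), "cx", "cy" (the principal point, pixels), "cam_to_world" (4x4, takes a point from camera to world coordinates). Camera axes: x right, y down, z forward; pixel columns grow to the right and rows downward; lengths in m; the calibration is good to about 2 mm. A picture is of the moment at which its call begins. camera_model takes no time and is no camera call.
- ctrl.sign_off(): hands the job in, once; it reports no verdict.
The state is a dict: "time_s": time; "joint_pos": joint angles; "qd": joint speeds; "joint_torque": joint torques, N m; "tool_pos": TCP position; "orientation": TCP orientation; "ft_force": force on the tool from outside, world axes, zero at the start; "wrist_torque": the same for the moment, N m; "opening": finger opening in m.
Only numpy, scipy, OpenCV 4.12 (cv2) and the standard library are available. Lean on these libraries where they do the work, as an engineer would, in place of code of your own. Each camera call takes 0.05 s, during which the arm holds its last target. There are 200 camera calls.

### The job

On the model bench, pull up the turntable's sprung index pin by its black knob, turn the platter clockwise to the next hole so that the round base comes in front of the plywood rack, and let the pin drop home. Then take the spatula and with its blade, never with the fingers, tip the base up on the step and over onto the rack, so that it lies flat there with its planked face down. Finally lay the spatula back on its rest as it was, and leave the other things on the bench where they are.

Things in the scene. Friction and masses are not known exactly. Their poses are not given: they have to be found in the camera images.
- axis (a point): Turntable axis at the platter's top face, 32 mm above the bench. Fixed stand: round grey foot 216 mm across, 18 mm high, three holes near its rim; on it a grey platter 160 mm across that turns; a plywood rack at one side. Axes are the stand's (they do not turn with the platter): -y to the rack, z up. The platter is bare between axis and seat.
- platter (a joint): Platter angle, rad: 0 at the start (pin in the first hole), grows clockwise seen from above. The next hole is at 1.047 (60 degrees) and brings the cork seat in front of the rack, on the line from the axis to rack; the last hole is at 2.094. With the pin up it turns easily (0.04 N m).
- pin (a joint): Lift of the sprung index pin, m: 0 down in a hole, at most 0.014; clear of the holes above 0.009. The spring pulls down with 5 N (at 0) to 8.5 N. Let go between holes it rides on the foot (near 0.009) and snaps down when the platter reaches a hole; its round nose enters from 2 mm to either side.
- knob (a point): Centre of the index pin's black pull knob: round, 24 mm across (27 mm at its top rim), 18 mm tall, centre 58 mm above the bench, 95 mm from the axis, at the start in axis +y. Below it an 18 mm wide boss, 32 to 46 mm above the bench. It rises with the pin and goes round with the platter: held up, it is the handle to turn it.
- seat (a point): Top of the cork seat on the platter, 42 mm above the bench, 63 mm from the axis: under the base's centre. The seat is a bar 30 mm wide, 10 mm high, from 48 to 97 mm from the axis. The base overhangs it by about 20 mm towards the axis, with a 10 mm gap there down to the platter's top: room for a blade. Turns with the platter.
- base_center (a point): Centre of the round model base: plywood disc 70 mm across, 8 mm thick, about 45 g, loose on the seat. Its z axis leaves through the dark planked face (up at the start); the other face is plain plywood.
- rack (a point): Centre of the rack's flat top, 50 mm above the bench (8 mm above the seat), 130 (x) by 122 mm (y), axes as axis. Its near edge, y +61 mm, 103 mm from the axis, is an upright step; with the seat in front of the rack the base's rim is about 5 mm from it, and the base can be tipped over against it. Lip 10 mm high along the far edge.
- spatula_grip (a point): Grip point of the spatula, mid-height of its wooden handle, 30 mm above the bench on its rest. x to the blade's tip, z up. Handle 16 x 16 mm, from 100 mm behind to 20 mm ahead of this point; sloping neck; flat blade 40 mm wide, 2 mm thick, 50 to 125 mm ahead, its underside 30 mm below this point. 90 g, balances 18 mm ahead.
- spatula_tip (a point): Middle of the front edge of the spatula's blade: 125 mm ahead of the grip point and 29 mm below it.
- spatula_heel (a point): Point on the underside of the spatula's handle, 80 mm behind and 8 mm below the grip point; it lies on the rest at the start.
- rest_top (a point): Middle of the bearing face of the fixed spatula rest, a plywood block 40 mm long (x, along the groove, towards the blade) and 52 mm wide. The face is 22 mm above the bench, between cheeks 10 mm high, 32 mm apart. The spatula lies with the rear of its handle in the groove and its blade on the bench.
- pot1: Bystander, leave it alone: small grey paint pot, 34 mm across, 40 mm tall. Origin at its underside middle.
- pot2: Bystander, leave it alone: small grey paint pot like pot1. Origin at its underside middle.
- offcut: Bystander, leave it alone: light wood offcut, 30 x 55 x 22 mm. Origin at its underside middle.
- glue: Bystander, leave it alone: black glue bottle, 52 mm across, 150 mm tall. Origin at its underside middle.
- jar: Bystander, leave it alone: clear jar, 72 mm across, 130 mm tall. Origin at its underside middle.
- spray: Bystander, leave it alone: aluminium spray can, 60 mm across, 180 mm tall. Origin at its underside middle.
- brush: Bystander, leave it alone: paint brush lying on the bench. Origin at its underside, in its middle.
Things that resemble listed ones, but are neither listed nor needed, are in the scene too. Leave any blue or yellow look-alike of the part that bears rest_top alone.

How it is judged:
By the outcome, as a careful person would: the job done as asked, in the order asked, and still so for the second after the job is handed in, with the robot touching nothing.
It also fails if it takes over 64 s, if anything falls off the work surface, if the arm or the gripper's body presses on something with over 40 N, if the wrist force passes 120 N, or if a joint passes its speed limit or range.

## Working session

There is one attempt and no reset: what is moved stays moved. The work goes in short steps, Python scripts to look and compute and a tool call to move; the robot and the scene stay as the last step left them, time stands still between calls to the robot, and variables do not carry over. Pictures are saved under pics/ and viewed, about 8 in all and at most 12, crops included, and the job is handed in when it is done.

Besides the shell and the picture viewer there is one more tool, called after "Emit:" as a command line: name --argument value ..., lists and objects as JSON in quotes. servo_tool: Moves the arm, as the interface text tells. Its arguments: {"type":"object","properties":{"steps":{"type":"array"},"newtons":{"type":"number"}},"required":["steps"]}

```bash
mkdir -p pics; cat > h.py <<'E'
import numpy as np, cv2
from bench import ctrl, eyes
def cam(n):
    m=eyes.camera_model(n); f=192/np.tan(np.radians(m['fovy'])/2); return f,m['cx'],m['cy'],np.array(m['cam_to_world'])
def ray(n,u,v,z):
    f,cx,cy,T=cam(n); d=T[:3,:3]@np.array([(u-cx)/f,(v-cy)/f,1]); o=T[:3,3]; return o+d*(z-o[2])/d[2]
def cloud(n,dep):
    f,cx,cy,T=cam(n); v,u=np.mgrid[:384,:512]
    P=np.stack([(u-cx)/f*dep,(v-cy)/f*dep,dep],-1); return P@T[:3,:3].T+T[:3,3]
def proj(n,p):
    f,cx,cy,T=cam(n); q=T[:3,:3].T@(np.array(p)-T[:3,3]); return [q[0]/q[2]*f+cx,q[1]/q[2]*f+cy]
def snap(n,tag):
    im,d=eyes.snapshot(n); cv2.imwrite(f'pics/{tag}.png',im); np.save(f'pics/{tag}.npy',d); return im,d
E
python3 - <<'E'
from h import *
for n in('scene','top'):
    im,d=snap(n,n+'0'); print(n,cam(n)); 
a=cv2.imread('pics/top0.png'); cv2.imwrite('pics/top0b.png',cv2.resize(a,(800,600),interpolation=2))
a=cv2.imread('pics/scene0.png'); cv2.imwrite('pics/scene0b.png',cv2.resize(a,(800,600),interpolation=2))
print(ctrl.read_state())
E
```

```text
scene (np.float64(362.13495102733356), 260.2108481968313, 193.6481726000766, array([[-0.39194292,  0.72771347, -0.56286219,  1.10922987],
       [ 0.91980713,  0.29778337, -0.25549934,  0.2620421 ],
       [-0.01831931, -0.61786581, -0.78607012,  0.8633093 ],
       [ 0.        ,  0.        ,  0.        ,  1.        ]]))
top (np.float64(450.2166725867229), 252.75309460449114, 196.1255090499623, array([[ 6.30570629e-03, -9.77972845e-01,  2.08636892e-01,
         2.06875167e-01],
       [-9.99979548e-01, -5.94399375e-03,  2.36062209e-03,
        -2.22244670e-02],
       [-1.06848792e-03, -2.08647510e-01, -9.77990325e-01,
         1.66476381e+00],
       [ 0.00000000e+00,  0.00000000e+00,  0.00000000e+00,
         1.00000000e+00]]))
{'time_s': 0.1, 'joint_pos': array([ 1.1317592 ,  0.53711899, -0.00441206,  1.53873903,  0.00258361,
        1.06732895, -0.07119067]), 'qd': array([-0.00048083, -0.00121764, -0.00033824, -0.00243509, -0.00127588,
        0.00146563,  0.00099988]), 'joint_torque': array([ 3.84835701e-03, -5.84563959e+01,  1.05253413e+00, -2.59778094e+01,
        1.27291755e-02,  4.55256435e-03, -3.33260246e-06]), 'tool_pos': array([ 0.23665839, -0.60507639,  0.40389598]), 'orientation': array([-7.67647936e-04,  9.82669359e-01,  1.85365316e-01, -2.04105599e-04]), 'ft_force': array([-0.23632883, -0.8075391 , -0.18981107]), 'wrist_torque': array([ 0.01446703, -0.0014998 ,  0.01176428]), 'opening': 0.08536375368546582}
```

View pics/top0b.png

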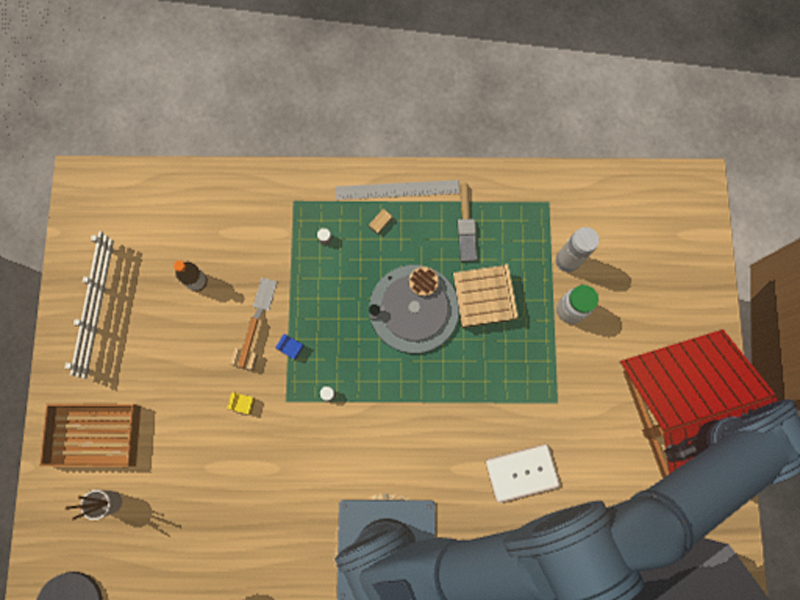

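View pics/scene0b.png

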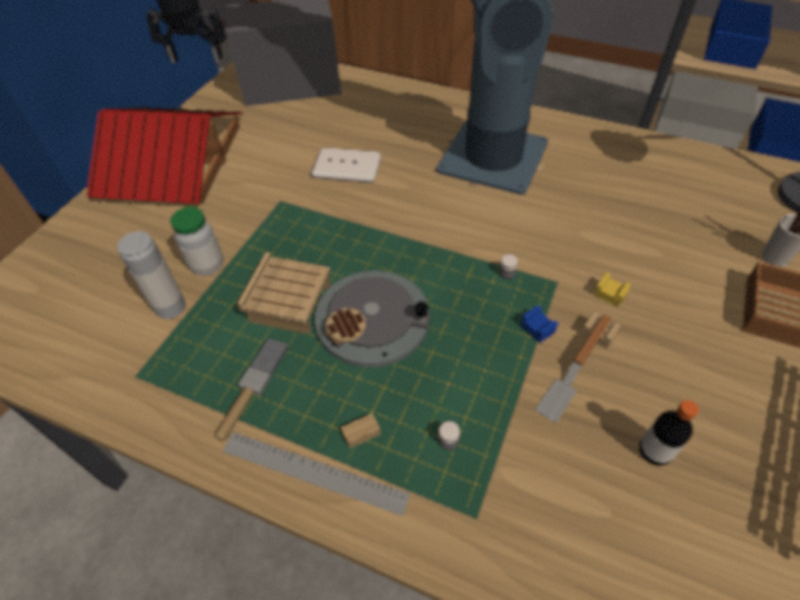

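The top view shows, in 800-px coordinates, the turntable at (415,308), knob at (375,310), base at (424,281), rack at (486,295) and the spatula from (265,285) to (243,360) on its plywood rest. The rest's look-alikes are blue and yellow, and a scraper-like thing lies at (467,225). The scene view agrees. Next I measure with masks, depth and rays.

```bash
python3 - <<'E'
from h import *
for n in('top','scene'):
    im=cv2.imread(f'pics/{n}0.png'); d=np.load(f'pics/{n}0.npy'); P=cloud(n,d); hsv=cv2.cvtColor(im,40)
    X,Y,Z=P[...,0],P[...,1],P[...,2]
    roi=(X>.3)&(X<.8)&(Y>-.35)&(Y<.12)&(d>0)
    print(n,'bench z',np.median(Z[roi]))
    # rack top by height, plus tan colour
    m=roi&(Z>.043)&(Z<.058)&(hsv[...,1]>50)
    nl,lab,st,ce=cv2.connectedComponentsWithStats(m.astype(np.uint8))
    for i in range(1,nl):
        if st[i,4]>60:
            q=P[lab==i]; r=cv2.minAreaRect((q[:,:2]*1000).astype(np.float32)); print(' z50 comp',st[i],q.mean(0).round(4),[np.round(x,1) for x in r])
    m=roi&(Z>.024)&(Z<.037)&(hsv[...,1]<70)
    q=P[m]; print(' platter',m.sum()); 
    c,_=cv2.findContours(cv2.morphologyEx(m.astype(np.uint8),2,np.ones((3,3))),0,1); c=max(c,key=cv2.contourArea)
    (u,v),r=cv2.minEnclosingCircle(c); print('  circ',u,v,r,ray(n,u,v,.032))
    # dark knob
    k=(im.max(2)<45)&roi
    nl,lab,st,ce=cv2.connectedComponentsWithStats(k.astype(np.uint8))
    for i in range(1,nl):
        if st[i,4]>15: print(' dark',st[i],ce[i],P[lab==i].mean(0).round(3),ray(n,*ce[i],.062).round(4))
a=cv2.imread('pics/top0.png')[110:280,130:350]; b=cv2.imread('pics/scene0.png')[140:290,140:420]
cv2.imwrite('pics/c1.png',cv2.resize(a,(776,600),interpolation=2))
cv2.imwrite('pics/c2.png',cv2.resize(b,(800,429),interpolation=2))
E
```

```text
top bench z 0.0022255658658977273
 z50 comp [262 171  18  19 260] [ 0.6132 -0.084   0.05  ] [array([613.1, -83.5]), array([63.1, 70. ]), np.float64(89.5)]
 z50 comp [ 290  170   41   39 1133] [ 0.5783 -0.2254  0.0501] [array([ 579.7, -228.1]), array([131. , 131.1]), np.float64(8.8)]
 platter 1194
  circ 263.3352355957031 196.43869018554688 22.32147789001465 [ 0.55424757 -0.05752441  0.032     ]
 dark [237 195   6   7  23] [239.39130435 197.86956522] [0.541 0.03  0.067] [0.542  0.0302 0.062 ]
scene bench z 0.003008393886089644
 z50 comp [ 153  164   58   43 1559] [ 0.5821 -0.224   0.0515] [array([ 577.1, -228. ]), array([134.2, 130.2]), np.float64(8.8)]
 z50 comp [209 197  25  22 436] [ 0.6136 -0.0833  0.0513] [array([612.6, -84.2]), array([68.2, 69.6]), np.float64(82.9)]
 platter 1614
  circ 242.0 201.5 31.67422103881836 [ 0.56021799 -0.04537132  0.032     ]
 dark [264 194  10   9  67] [268.67164179 197.94029851] [0.541 0.03  0.063] [0.5405 0.0294 0.062 ]
```

View pics/c1.png

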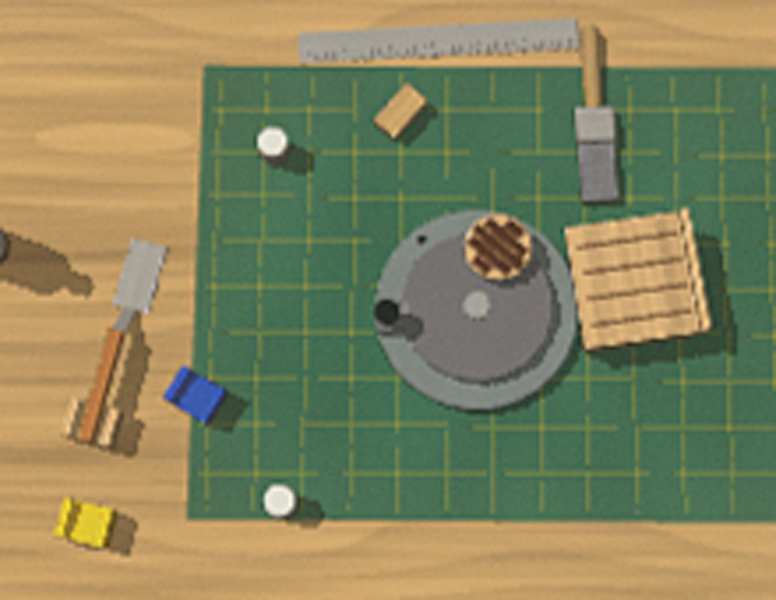

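The measurements agree with the sizes given. The stand's yaw is +8.8°, the knob is at (0.541, 0.030), the axis at about (0.5555, -0.0635) and the rack at (0.580, -0.226). Next I move above the knob.

Emit:
servo_tool --steps '[{"offset":[19,39.7,0],"yaw":5.6,"fingers":85},{"offset":[19,39.7,0],"yaw":5.6,"fingers":85},{"offset":[19,39.7,0],"yaw":5.6,"fingers":85},{"offset":[19,39.7,0],"yaw":5.6,"fingers":85},{"offset":[19,39.7,0],"yaw":5.6,"fingers":85},{"offset":[19,39.7,0],"yaw":5.6,"fingers":85},{"offset":[19,39.7,0],"yaw":5.6,"fingers":85},{"offset":[19,39.7,0],"yaw":5.6,"fingers":85}]'

```text
time_s: 0.9
tool_pos: [0.389, -0.286, 0.4046]
orientation: [-0.0, 0.837, 0.547, -0.0]
ft_force: [0.7, -1.6, -0.8]
opening: 0.0846
```

Emit:
servo_tool --steps '[{"offset":[19,39.7,-15],"yaw":5.6,"fingers":85},{"offset":[19,39.7,-15],"yaw":5.6,"fingers":85},{"offset":[19,39.7,-15],"yaw":5.6,"fingers":85},{"offset":[19,39.7,-15],"yaw":5.6,"fingers":75},{"offset":[19,39.7,-15],"yaw":5.6,"fingers":65},{"offset":[19,39.7,-15],"yaw":5.6,"fingers":60},{"offset":[19,39.7,-15],"yaw":5.6,"fingers":60},{"offset":[19,39.7,-15],"yaw":5.6,"fingers":60}]'

```text
time_s: 1.7
tool_pos: [0.5412, 0.0314, 0.2838]
orientation: [-0.0, 0.565, 0.825, -0.0]
ft_force: [1.8, 0.2, 0.3]
opening: 0.0603
```

```bash
python3 - <<'E'
from h import *
s=ctrl.read_state(); print(s['time_s'],s['tool_pos'],s['orientation'],s['joint_pos'].round(2),s['opening'])
# spatula measure from start pictures
for n in('top','scene'):
    im=cv2.imread(f'pics/{n}0.png'); hsv=cv2.cvtColor(im,40); d=np.load(f'pics/{n}0.npy'); P=cloud(n,d)
    X,Y=P[...,0],P[...,1]; roi=(X>.42)&(X<.75)&(Y>.2)&(Y<.42)&(d>0)
    hnd=(hsv[...,0]<14)&(hsv[...,1]>130)&roi&(P[...,2]>.02)
    bl=(hsv[...,1]<60)&(hsv[...,2]>90)&roi
    for nm,m,z in(('handle',hnd,.038),('blade',bl,.002)):
        nl,lab,st,ce=cv2.connectedComponentsWithStats(m.astype(np.uint8))
        i=1+np.argmax(st[1:,4]); v,u=np.where(lab==i)
        W=np.array([ray(n,a,b,z)[:2]*1000 for a,b in zip(u,v)],np.float32)
        r=cv2.minAreaRect(W); print(n,nm,st[i],W.mean(0).round(1),[np.round(x,1) for x in r],cv2.boxPoints(r).round(0).tolist(),cv2.fitLine(W,2,0,.01,.01).ravel().round(3))
E
```

```text
1.7 [0.54115369 0.03138034 0.28381759] [-1.11513488e-04  5.65159407e-01  8.24981691e-01 -2.03749013e-04] [ 0.24  0.58 -0.5   1.89  0.39  0.77 -0.1 ] 0.06031068474752207
top handle [159 210   4   5  10] [492.7 320.1] [array([492.3, 320. ]), array([14.9, 11. ]), np.float64(0.4)] [[485.0, 325.0], [485.0, 314.0], [500.0, 315.0], [500.0, 326.0]] [ 9.99000e-01 -3.40000e-02  4.92700e+02  3.20075e+02]
top blade [162 178  15  26 224] [586.8 300.4] [array([579.9, 301.6]), array([40.2, 97.7]), np.float64(77.0)] [[528.0, 293.0], [623.0, 271.0], [632.0, 310.0], [537.0, 332.0]] [ 9.69000e-01 -2.48000e-01  5.86844e+02  3.00371e+02]
scene handle [368 204  22  28 171] [473.5 325.7] [array([471.4, 326.4]), array([ 15.1, 110.9]), np.float64(76.7)] [[416.0, 332.0], [524.0, 306.0], [527.0, 321.0], [419.0, 347.0]] [ 9.71000e-01 -2.40000e-01  4.73465e+02  3.25716e+02]
scene blade [343 232  28  38 458] [579.2 300. ] [array([565.5, 303.9]), array([ 39.8, 123.9]), np.float64(76.5)] [[501.0, 299.0], [621.0, 270.0], [630.0, 309.0], [510.0, 338.0]] [ 9.79000e-01 -2.04000e-01  5.79190e+02  2.99965e+02]
```

Emit:
servo_tool --steps '[{"offset":[0,-0.5,-23],"yaw":0,"fingers":60},{"offset":[0,-0.5,-23],"yaw":0,"fingers":60},{"offset":[0,0,-22],"yaw":0,"fingers":60},{"offset":[0,0,0],"yaw":0,"fingers":15},{"offset":[0,0,0],"yaw":0,"fingers":15},{"offset":[0,0,0],"yaw":0,"fingers":15},{"offset":[0,0,0],"yaw":0,"fingers":15},{"offset":[0,0,0],"yaw":0,"fingers":15}]' --newtons 50

```text
time_s: 2.5
tool_pos: [0.5409, 0.0289, 0.2175]
orientation: [0.0, 0.567, 0.824, 0.0]
ft_force: [-1.1, 1.1, 2.3]
opening: 0.0236
```

Emit:
servo_tool --steps '[{"offset":[0,0,3],"yaw":0,"fingers":15},{"offset":[0,0,3],"yaw":0,"fingers":15},{"offset":[0,0,3],"yaw":0,"fingers":15},{"offset":[0,0,3],"yaw":0,"fingers":15},{"offset":[0,0,0],"yaw":0,"fingers":15},{"offset":[0,0,0],"yaw":0,"fingers":15},{"offset":[0,0,0],"yaw":0,"fingers":15},{"offset":[0,0,0],"yaw":0,"fingers":15}]'

```text
time_s: 3.3
tool_pos: [0.5406, 0.0288, 0.2285]
orientation: [-0.0, 0.567, 0.824, -0.0]
ft_force: [1.3, 0.0, -7.7]
opening: 0.0232
```

```bash
python3 - <<'E'
from h import *
for n in('top','scene'):
    im,d=snap(n,n+'1')
s=ctrl.read_state();print(s['tool_pos'],s['ft_force'],s['opening'])
b=cv2.imread('pics/scene1.png')[130:280,180:380]; cv2.imwrite('pics/c3.png',cv2.resize(b,(800,600),interpolation=2))
# arc: knob, axis from geometry
ax=np.array([.5555,-.0635]); k=s['tool_pos'][:2]; print(np.linalg.norm(k-ax))
th=np.radians(98.8); 
ks=[ax*1000+95*np.array([np.cos(a),np.sin(a)]) for a in np.radians(98.8-np.arange(0,61,3.75))]
print(np.diff(ks,axis=0).round(1).tolist(),ks[-1])
E
```

```text
[0.54060923 0.0287852  0.22852893] [-0.13010453  0.24034017 -8.00233345] 0.02335680899743249
0.09347883865745084
[[6.2, 0.7], [6.2, 0.3], [6.2, -0.1], [6.2, -0.5], [6.2, -0.9], [6.1, -1.3], [6.0, -1.7], [5.9, -2.1], [5.7, -2.4], [5.5, -2.8], [5.4, -3.2], [5.1, -3.5], [4.9, -3.8], [4.6, -4.1], [4.4, -4.4], [4.1, -4.7]] [629.53710667  -3.97263792]
```

View pics/c3.png

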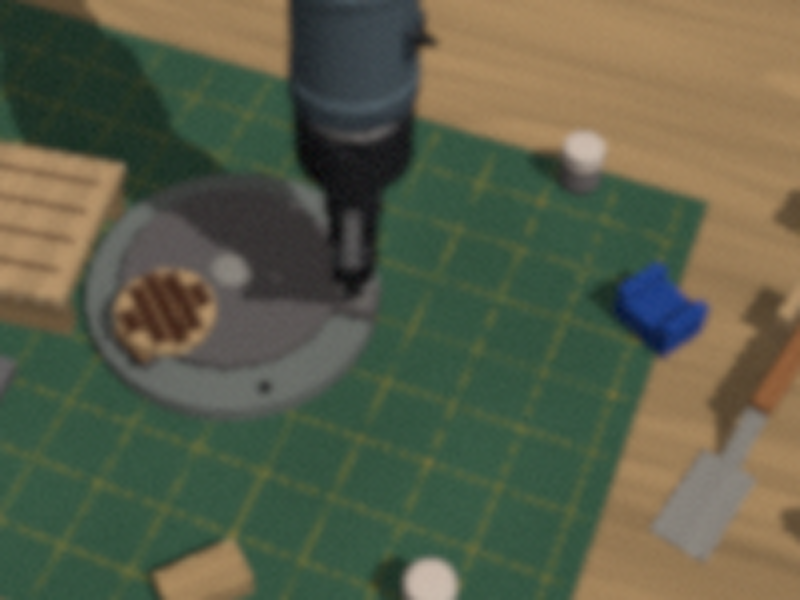

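The close view shows the fingers on the knob at (350,290). The 8 N of spring pull means the pin is up about 11 mm. Now I turn the platter.

Emit:
servo_tool --steps '[{"offset":[6.2,0.7,0],"yaw":-3.75,"fingers":15},{"offset":[6.2,0.3,0],"yaw":-3.75,"fingers":15},{"offset":[6.2,-0.1,0],"yaw":-3.75,"fingers":15},{"offset":[6.2,-0.5,0],"yaw":-3.75,"fingers":15},{"offset":[6.2,-0.9,0],"yaw":-3.75,"fingers":15},{"offset":[6.1,-1.3,0],"yaw":-3.75,"fingers":15},{"offset":[6.0,-1.7,0],"yaw":-3.75,"fingers":15},{"offset":[5.9,-2.1,0],"yaw":-3.75,"fingers":15}]'

```text
time_s: 4.2
tool_pos: [0.5891, 0.0229, 0.2281]
orientation: [-0.001, 0.762, 0.648, -0.001]
ft_force: [-2.1, -1.3, -7.3]
opening: 0.0238
```

Emit:
servo_tool --steps '[{"offset":[5.7,-2.4,0],"yaw":-3.75,"fingers":15},{"offset":[5.5,-2.8,0],"yaw":-3.75,"fingers":15},{"offset":[5.4,-3.2,0],"yaw":-3.75,"fingers":15},{"offset":[5.1,-3.5,0],"yaw":-3.75,"fingers":15},{"offset":[4.9,-3.8,0],"yaw":-3.75,"fingers":15},{"offset":[4.6,-4.1,0],"yaw":-3.75,"fingers":15},{"offset":[4.4,-4.4,0],"yaw":-3.75,"fingers":15},{"offset":[4.1,-4.7,0],"yaw":-3.75,"fingers":15}]'

```text
time_s: 5.0
tool_pos: [0.6277, -0.0062, 0.2273]
orientation: [-0.001, 0.903, 0.429, -0.003]
ft_force: [-5.3, -1.1, -7.6]
opening: 0.0238
```

Emit:
servo_tool --steps '[{"offset":[0,0,0],"yaw":0,"fingers":15},{"offset":[0,0,-2],"yaw":0,"fingers":15},{"offset":[0,0,-2],"yaw":0,"fingers":15},{"offset":[0,0,-2],"yaw":0,"fingers":15},{"offset":[0,0,-2],"yaw":0,"fingers":15},{"offset":[0,0,-2],"yaw":0,"fingers":15},{"offset":[0,0,-1],"yaw":0,"fingers":15},{"offset":[0,0,0],"yaw":0,"fingers":15}]'

```text
time_s: 5.8
tool_pos: [0.6275, -0.0057, 0.2175]
orientation: [-0.001, 0.902, 0.431, -0.003]
ft_force: [-9.8, -1.6, 2.1]
opening: 0.0239
```

Emit:
servo_tool --steps '[{"offset":[0,0,0],"yaw":0,"fingers":40},{"offset":[0,0,0],"yaw":0,"fingers":60},{"offset":[0,0,0],"yaw":0,"fingers":60},{"offset":[0,0,15],"yaw":0,"fingers":60},{"offset":[0,0,30],"yaw":0,"fingers":60},{"offset":[0,0,35],"yaw":7.2,"fingers":60},{"offset":[-11,30,10],"yaw":7.2,"fingers":60},{"offset":[-11,30,0],"yaw":7.2,"fingers":60}]'

```text
time_s: 6.6
tool_pos: [0.6087, 0.0543, 0.3117]
orientation: [0.002, 0.805, 0.593, 0.003]
ft_force: [-0.7, 0.4, -0.3]
opening: 0.0602
```

Emit:
servo_tool --steps '[{"offset":[-11,30,0],"yaw":7.2,"fingers":60},{"offset":[-11,30,0],"yaw":7.2,"fingers":60},{"offset":[-11,30,0],"yaw":7.2,"fingers":60},{"offset":[-11,30,0],"yaw":7.2,"fingers":60},{"offset":[-11,30,0],"yaw":7.2,"fingers":60},{"offset":[-11,30,0],"yaw":7.2,"fingers":60},{"offset":[-11,30,0],"yaw":7.2,"fingers":60},{"offset":[-11,30,0],"yaw":7.2,"fingers":60}]'

```text
time_s: 7.4
tool_pos: [0.5193, 0.2956, 0.3093]
orientation: [0.001, 0.419, 0.908, 0.001]
ft_force: [-0.4, 0.8, -0.2]
opening: 0.0603
```

```bash
python3 - <<'E'
from h import *
im,d=snap('scene','scene2'); im2,d2=snap('top','top2')
s=ctrl.read_state();q=s['orientation'];print(s['time_s'],s['tool_pos'],2*np.degrees(np.arctan2(q[2],q[1]))-90,s['ft_force'])
for n,i,dd in(('scene',im,d),('top',im2,d2)):
    P=cloud(n,dd); k=(i.max(2)<45)&(abs(P[...,0]-.63)<.05)&(abs(P[...,1]+.004)<.05)&(P[...,2]>.03)&(P[...,2]<.12)
    nl,lab,st,ce=cv2.connectedComponentsWithStats(k.astype(np.uint8))
    for j in range(1,nl):
        if st[j,4]>8: print(n,'knob',st[j],ray(n,*ce[j],.062).round(4),np.percentile(P[lab==j][:,2],[10,50,90]).round(4))
    hsv=cv2.cvtColor(i,40); X,Y,Z=P[...,0],P[...,1],P[...,2]
    m=(Z>.043)&(Z<.058)&(hsv[...,1]>50)&(X>.4)&(X<.7)&(Y<0)&(Y>-.17)
    nl,lab,st,ce=cv2.connectedComponentsWithStats(m.astype(np.uint8))
    for j in range(1,nl):
        if st[j,4]>60: print(n,'base',st[j],P[lab==j].mean(0).round(4),ray(n,*ce[j],.05).round(4))
    c=i[130:280,150:350] if n=='scene' else i[130:250,150:310]
    cv2.imwrite(f'pics/c4{n}.png',cv2.resize(c,(800,600),interpolation=2))
E
```

```text
7.5 [0.51710336 0.29969423 0.30963598] 40.74421229221866 [-0.5455945   0.82078633  0.58512562]
scene knob [240 214   9   9  69] [ 0.6285 -0.006   0.062 ] [0.057  0.0681 0.0703]
scene base [191 178  38  29 498] [ 0.5721 -0.132   0.0512] [ 0.5716 -0.1325  0.05  ]
top base [290 174   5  29  61] [ 0.5948 -0.1647  0.0494] [ 0.5946 -0.1646  0.05  ]
top base [272 184  20  19 264] [ 0.5645 -0.1236  0.0503] [ 0.5645 -0.1237  0.05  ]
```

View pics/c4scene.png

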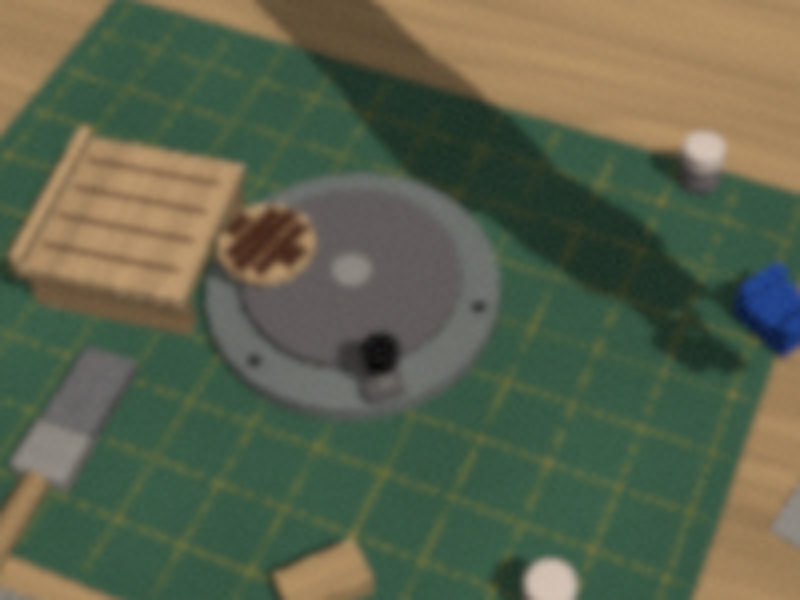

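After the turn the base lies at (0.5645, -0.1237), the expected place is (0.565, -0.1255), and the knob is down at its start height. The close view shows the base at (265,243) just in front of the rack and two foot holes free. Now I grasp the spatula.

Emit:
servo_tool --steps '[{"offset":[-3,5,-10],"yaw":7.2,"fingers":45},{"offset":[-3,5,-15],"yaw":7.2,"fingers":45},{"offset":[-3,5,-15],"yaw":7.2,"fingers":45},{"offset":[-2,4,-15],"yaw":7.2,"fingers":45},{"offset":[0,0,-10],"yaw":7.2,"fingers":45},{"offset":[0,0,0],"yaw":0,"fingers":45},{"offset":[0,0,0],"yaw":0,"fingers":45},{"offset":[0,0,0],"yaw":0,"fingers":45}]'

```text
time_s: 8.3
tool_pos: [0.509, 0.3134, 0.2439]
orientation: [0.001, 0.122, 0.993, 0.0]
ft_force: [-0.7, -0.1, 0.4]
opening: 0.045
```

```bash
python3 - <<'E'
from h import *
im2,d2=snap('top','top3');im,d=snap('scene','scene3')
s=ctrl.read_state();q=s['orientation'];print(s['time_s'],s['tool_pos'],2*np.degrees(np.arctan2(q[2],q[1]))-90,s['opening'])
g=np.array([.506,.3185]); u=np.array([.973,-.232])
# handle line in scene (now / start): expected offset of tool from handle axis
v=np.array([.232,.973]); print('lateral',(s['tool_pos'][:2]-g)@v,'along',(s['tool_pos'][:2]-g)@u)
E
```

```text
8.4 [0.50884033 0.31340974 0.24364163] 76.05623427885976 0.04497685261636233
lateral -0.004293862026088262 along 0.003944583939935866
```

Emit:
servo_tool --steps '[{"offset":[-3,5,-15],"yaw":0.5,"fingers":45},{"offset":[0,0,-22],"yaw":0,"fingers":45},{"offset":[0,0,-21],"yaw":0,"fingers":45},{"offset":[0,0,0],"yaw":0,"fingers":8},{"offset":[0,0,0],"yaw":0,"fingers":8},{"offset":[0,0,0],"yaw":0,"fingers":8},{"offset":[0,0,0],"yaw":0,"fingers":8},{"offset":[0,0,0],"yaw":0,"fingers":8}]' --newtons 80

```text
time_s: 9.2
tool_pos: [0.5057, 0.3184, 0.1854]
orientation: [0.0, 0.116, 0.993, 0.0]
ft_force: [-0.2, -0.8, 0.0]
opening: 0.0149
```

Emit:
servo_tool --steps '[{"offset":[0,0,10],"yaw":0,"fingers":8},{"offset":[0,0,25],"yaw":0,"fingers":8},{"offset":[0,0,40],"yaw":0,"fingers":8},{"offset":[0,0,40],"yaw":0,"fingers":8},{"offset":[3.6,-30.3,0],"yaw":-7.55,"fingers":8},{"offset":[3.6,-30.3,0],"yaw":-7.55,"fingers":8},{"offset":[3.6,-30.3,0],"yaw":-7.55,"fingers":8},{"offset":[3.6,-30.3,0],"yaw":-7.55,"fingers":8}]'

```text
time_s: 10.0
tool_pos: [0.5199, 0.196, 0.3008]
orientation: [0.0, 0.373, 0.928, 0.0]
ft_force: [0.2, -0.1, -0.4]
opening: 0.0145
```

Emit:
servo_tool --steps '[{"offset":[3.6,-30.3,0],"yaw":-7.55,"fingers":8},{"offset":[3.6,-30.3,0],"yaw":-7.55,"fingers":8},{"offset":[3.6,-30.3,0],"yaw":-7.55,"fingers":8},{"offset":[3.6,-30.3,0],"yaw":-7.55,"fingers":8},{"offset":[3.6,-30.3,0],"yaw":-7.55,"fingers":8},{"offset":[0,0,-20],"yaw":0,"fingers":8},{"offset":[0,0,-20],"yaw":0,"fingers":8},{"offset":[0,0,0],"yaw":0,"fingers":8}]'

```text
time_s: 10.8
tool_pos: [0.5368, 0.0454, 0.2585]
orientation: [-0.001, 0.651, 0.759, -0.001]
ft_force: [-0.1, -0.1, -0.9]
opening: 0.0145
```

```bash
python3 - <<'E'
from h import *
im2,d2=snap('top','top4');im,d=snap('scene','scene4')
s=ctrl.read_state();q=s['orientation'];print(s['time_s'],s['tool_pos'],2*np.degrees(np.arctan2(q[2],q[1]))-90,s['opening'])
ax=np.array([.5552,-.063]);ex=np.array([.988,.153]);ey=np.array([-.153,.988])
t=s['tool_pos'][:2]-ax; print('tool in stand',t@ex,t@ey)
for n,i,dd in(('scene',im,d),('top',im2,d2)):
    P=cloud(n,dd); w=P[...,:2]-ax; sx=w@ex; sy=w@ey; Z=P[...,2]
    m=(Z>.055)&(Z<.12)&(abs(sx)<.04)&(sy<.055)&(sy>-.03)&(dd>0)&(cv2.cvtColor(i,40)[...,1]<70)
    if m.sum(): 
        print(n,m.sum(),'sx',np.percentile(sx[m],[2,50,98]).round(4),'sy',np.percentile(sy[m],[2,98]).round(4),'z fit',np.polyfit(sy[m],Z[m],1).round(4), np.polyfit(sx[m],Z[m],1).round(4))
c=im[130:280,150:350]; cv2.imwrite('pics/c5.png',cv2.resize(c,(800,600),interpolation=2))
E
```

```text
10.9 [0.53788498 0.0460381  0.26044381] 8.746239468704132 0.014479627136493246
tool in stand -0.0004244111959828539 0.1103788392642834
scene 289 sx [-0.0217 -0.0013  0.0175] sy [-0.0142  0.0534] z fit [0.0064 0.0784] [0.0021 0.0785]
top 41 sx [-0.0182  0.0056  0.0186] sy [-0.0154  0.0062] z fit [0.1076 0.0756] [-0.0671  0.0752]
```

View pics/c5.png

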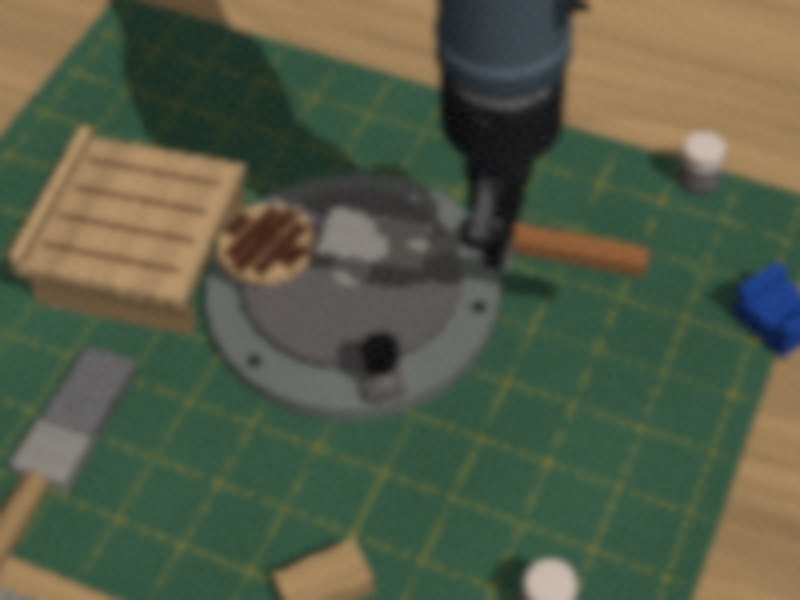

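Emit:
servo_tool --steps '[{"offset":[0,0,-15],"yaw":0,"fingers":8},{"offset":[0,0,-15],"yaw":0,"fingers":8},{"offset":[0,0,-9],"yaw":0,"fingers":8},{"offset":[0,0,0],"yaw":0,"fingers":8},{"offset":[0,0,0],"yaw":0,"fingers":8},{"offset":[0.8,-4.9,0],"yaw":0,"fingers":8},{"offset":[0.7,-4.9,0],"yaw":0,"fingers":8},{"offset":[0,0,0],"yaw":0,"fingers":8}]'

```text
time_s: 11.7
tool_pos: [0.5397, 0.0345, 0.221]
orientation: [0.001, 0.652, 0.758, -0.0]
ft_force: [-0.5, 0.1, -0.2]
opening: 0.0144
```

Emit:
servo_tool --steps '[{"offset":[0.6,-4.0,0],"yaw":0,"fingers":8},{"offset":[0.6,-4.0,0],"yaw":0,"fingers":8},{"offset":[0.6,-4.0,0],"yaw":0,"fingers":8},{"offset":[0.6,-4.0,0],"yaw":0,"fingers":8},{"offset":[0,0,0],"yaw":0,"fingers":8},{"offset":[0,0,0],"yaw":0,"fingers":8},{"offset":[0,0,2],"yaw":0,"fingers":8},{"offset":[0,0,2],"yaw":0,"fingers":8}]'

```text
time_s: 12.5
tool_pos: [0.5417, 0.0201, 0.2248]
orientation: [-0.0, 0.651, 0.759, 0.0]
ft_force: [0.2, -0.7, -0.9]
opening: 0.0146
```

```bash
cat > chk.py <<'E'
from h import *
import sys
tag=sys.argv[1]
im2,d2=snap('top','top'+tag);im,d=snap('scene','scene'+tag)
s=ctrl.read_state();q=s['orientation'];print(s['time_s'],s['tool_pos'].round(4),(2*np.degrees(np.arctan2(q[2],q[1]))-90).round(2),s['ft_force'].round(1),s['opening'])
ax=np.array([.5552,-.063]);ex=np.array([.988,.153]);ey=np.array([-.153,.988])
t=s['tool_pos'][:2]-ax; print('grip in stand',(t@ex*1000).round(1),(t@ey*1000).round(1),'tip r',(125-t@ey*1000).round(1),'blade top z',s['tool_pos'][2]-.1834)
for n,i,dd in(('scene',im,d),('top',im2,d2)):
    P=cloud(n,dd); w=P[...,:2]-ax; sx=w@ex*1000; sy=w@ey*1000; Z=P[...,2]*1000; hsv=cv2.cvtColor(i,40)
    m=(abs(sx)<45)&(sy<-15)&(sy>-180)&(Z>39)&(Z<140)&(dd>0)&(hsv[...,1]>60)&(hsv[...,2]>40)&((sy>-101)|(Z>54))
    if m.sum()>20:
        q=np.stack([sx[m],sy[m],Z[m]],1); c=q.mean(0); U,S,V=np.linalg.svd(q-c,full_matrices=False)
        print(n,m.sum(),'base cloud min',np.percentile(q,2,axis=0).round(1),'max',np.percentile(q,98,axis=0).round(1),'mean',c.round(1),'normal',V[2].round(2))
cv2.imwrite('pics/v'+tag+'.png',cv2.resize(np.hstack([im[140:260,150:310],im2[140:260,200:360]]),(800,300),interpolation=2))
E
python3 chk.py 5
```

```text
12.6 [0.5419 0.0201 0.225 ] 8.73 [ 0.7 -0.2 -1.6] 0.014701466663789547
grip in stand -0.5 84.1 tip r 40.9 blade top z 0.04164217886321253
scene 432 base cloud min [ -35.5 -162.4   46.6] max [ 33.7 -30.3  55.7] mean [  0.7 -69.1  52. ] normal [0.01 0.02 1.  ]
top 309 base cloud min [ -39.4 -177.    41.9] max [ 36.1 -36.6  58.4] mean [  1.9 -84.1  51.5] normal [ 0.01 -0.06 -1.  ]
```

Emit:
servo_tool --steps '[{"offset":[0.1,-0.5,8.4],"yaw":0,"fingers":8},{"offset":[0.2,-1.5,7.5],"yaw":0,"fingers":8},{"offset":[0.4,-2.4,7.1],"yaw":0,"fingers":8},{"offset":[0.5,-3.4,6.4],"yaw":0,"fingers":8},{"offset":[0.6,-4.1,5.7],"yaw":0,"fingers":8},{"offset":[0.7,-4.7,4.9],"yaw":0,"fingers":8},{"offset":[0,0,0],"yaw":0,"fingers":8},{"offset":[0,0,0],"yaw":0,"fingers":8}]'

```text
time_s: 13.4
tool_pos: [0.5442, 0.003, 0.2647]
orientation: [0.0, 0.652, 0.759, -0.0]
ft_force: [0.5, -0.2, -1.8]
opening: 0.015
```

```bash
python3 chk.py 6
```

```text
13.5 [0.5441 0.0034 0.2644] 8.72 [-0.  -0.7 -1. ] 0.014444520048310953
grip in stand -0.8 67.3 tip r 57.7 blade top z 0.0809997289588546
scene 306 base cloud min [ -34.8 -171.5   40.3] max [ 32.5 -49.5  97.6] mean [  2.1 -79.   68.4] normal [-0.56  0.36 -0.75]
top 279 base cloud min [ -41.2 -175.7   51.6] max [ 40.5 -51.9  98.2] mean [ -1.7 -93.7  70.4] normal [ 0.04 -0.35  0.94]
```

View pics/v6.png

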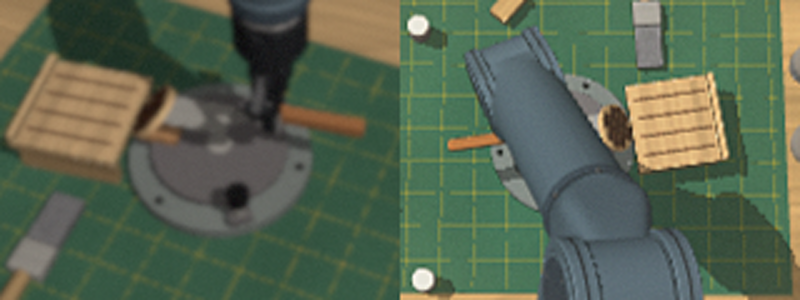

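The base is tilted about 45° against the step (left view, disc at (152,110)), with the blade under it. I go on past vertical.

Emit:
servo_tool --steps '[{"offset":[0.8,-5.4,4.6],"yaw":0,"fingers":8},{"offset":[0.9,-5.8,3.2],"yaw":0,"fingers":8},{"offset":[0.9,-6.1,2.2],"yaw":0,"fingers":8},{"offset":[1.0,-6.4,1.2],"yaw":0,"fingers":8},{"offset":[1.0,-6.5,0.4],"yaw":0,"fingers":8},{"offset":[0.8,-5.0,-0.6],"yaw":0,"fingers":8},{"offset":[0,0,0],"yaw":0,"fingers":8},{"offset":[0,0,0],"yaw":0,"fingers":8}]'

```text
time_s: 14.3
tool_pos: [0.5496, -0.0319, 0.2755]
orientation: [-0.0, 0.651, 0.759, -0.0]
ft_force: [0.4, 0.5, -1.5]
opening: 0.0144
```

```bash
python3 chk.py 7
```

```text
14.4 [ 0.5496 -0.0316  0.2756] 8.75 [ 0.5 -0.  -0.9] 0.014744186274786646
grip in stand -0.7 31.9 tip r 93.1 blade top z 0.09221002303671982
scene 369 base cloud min [ -28.2 -168.4   40.5] max [ 36.6 -49.2 112.2] mean [  3.4 -93.9  66.5] normal [ 0.99  0.09 -0.07]
top 121 base cloud min [ -40.8 -176.5   54.2] max [ 37.2 -95.7 113.9] mean [  -2.8 -121.5   79.2] normal [ 0.11  0.65 -0.76]
```

View pics/v7.png

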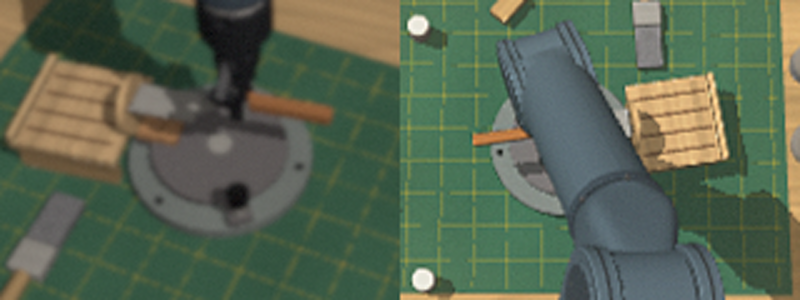

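The base stands upright against the step, its top at about 112 mm. Now I push it gently over.

Emit:
servo_tool --steps '[{"offset":[0.4,-2.5,0],"yaw":0,"fingers":8},{"offset":[0.4,-2.5,0],"yaw":0,"fingers":8},{"offset":[0.4,-2.5,0],"yaw":0,"fingers":8},{"offset":[0.4,-2.5,0],"yaw":0,"fingers":8},{"offset":[0.4,-2.5,0],"yaw":0,"fingers":8},{"offset":[0.4,-2.5,0],"yaw":0,"fingers":8},{"offset":[0,0,0],"yaw":0,"fingers":8},{"offset":[0,0,0],"yaw":0,"fingers":8}]'

```text
time_s: 15.2
tool_pos: [0.552, -0.047, 0.2757]
orientation: [-0.0, 0.651, 0.759, 0.0]
ft_force: [-0.8, -0.0, -1.2]
opening: 0.0149
```

```bash
python3 chk.py 8
```

```text
15.3 [ 0.552  -0.0468  0.2757] 8.72 [ 1.6 -0.3 -0.5] 0.014973233661630054
grip in stand -0.7 16.5 tip r 108.5 blade top z 0.09229677209415066
scene 459 base cloud min [ -30.7 -157.7   40.6] max [ 30.7 -48.8  62.4] mean [   2.6 -108.5   54.2] normal [-0.07  0.18  0.98]
top 195 base cloud min [ -41.7 -178.    54.2] max [  38.8 -114.4   65.3] mean [  -1.7 -138.    58.3] normal [-0.   -0.07  1.  ]
```

View pics/v8.png

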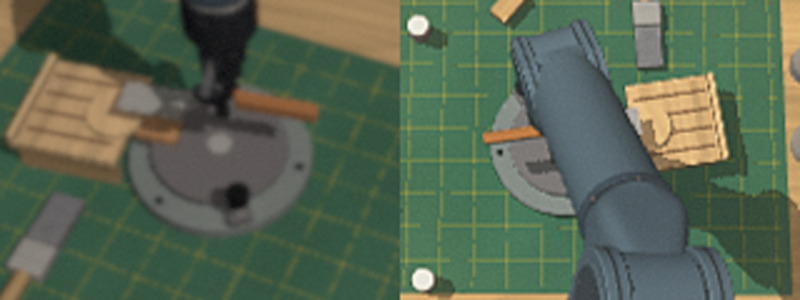

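The base has gone over onto the rack, its plain face up. I back the blade off and check whether it lies flat and how far it overhangs.

Emit:
servo_tool --steps '[{"offset":[0,0,0],"yaw":0,"fingers":8},{"offset":[-1.5,10,0],"yaw":0,"fingers":8},{"offset":[-1.5,10,0],"yaw":0,"fingers":8},{"offset":[-1.6,10,0],"yaw":0,"fingers":8},{"offset":[-1.5,10,0],"yaw":0,"fingers":8},{"offset":[-1.5,10,0],"yaw":0,"fingers":8},{"offset":[0,0,0],"yaw":0,"fingers":8},{"offset":[0,0,0],"yaw":0,"fingers":8}]'

```text
time_s: 16.1
tool_pos: [0.5444, 0.0032, 0.2757]
orientation: [0.0, 0.651, 0.759, -0.0]
ft_force: [-0.2, -0.2, -1.4]
opening: 0.0145
```

```bash
python3 chk.py 9; python3 - <<'E'
from h import *
ax=np.array([.5552,-.063]);ex=np.array([.988,.153]);ey=np.array([-.153,.988])
im=cv2.imread('pics/scene9.png');P=cloud('scene',np.load('pics/scene9.npy'));w=P[...,:2]-ax;sx=w@ex*1000;sy=w@ey*1000;Z=P[...,2]*1000
m=(abs(sx)<42)&(sy<-70)&(sy>-175)&(Z>55.5)&(Z<75)
q=np.stack([sx[m],sy[m],Z[m]],1); print(m.sum(),np.percentile(q,[2,50,98],axis=0).round(1))
A=np.c_[q[:,:2],np.ones(len(q))];print(np.linalg.lstsq(A,q[:,2],rcond=None)[0])
print(cv2.minEnclosingCircle(q[:,:2].astype(np.float32)))
cv2.imwrite('pics/c9.png',cv2.resize(im[130:240,150:300],(800,587),interpolation=2))
E
```

```text
16.2 [0.5445 0.0025 0.2757] 8.67 [ 0.7  0.1 -0.4] 0.014757619301502147
grip in stand -0.5 66.3 tip r 58.7 blade top z 0.09225383411801374
scene 537 base cloud min [ -33.8 -161.4   40.2] max [ 31.7 -49.3  62.2] mean [  -0.6 -109.8   54.9] normal [-0.    0.18  0.98]
top 325 base cloud min [ -33.3 -172.9   40.2] max [ 39.2 -66.3  66. ] mean [   1. -120.   56.] normal [0.03 0.12 0.99]
364 [[ -34.1 -154.7   56.5]
 [  -1.1 -122.3   59.4]
 [  29.1  -91.5   62.4]]
[-5.58528084e-03 -1.00037939e-03  5.93959743e+01]
((-2.606095552444458, -124.32986450195312), 36.07086181640625)
```

View pics/c9.png

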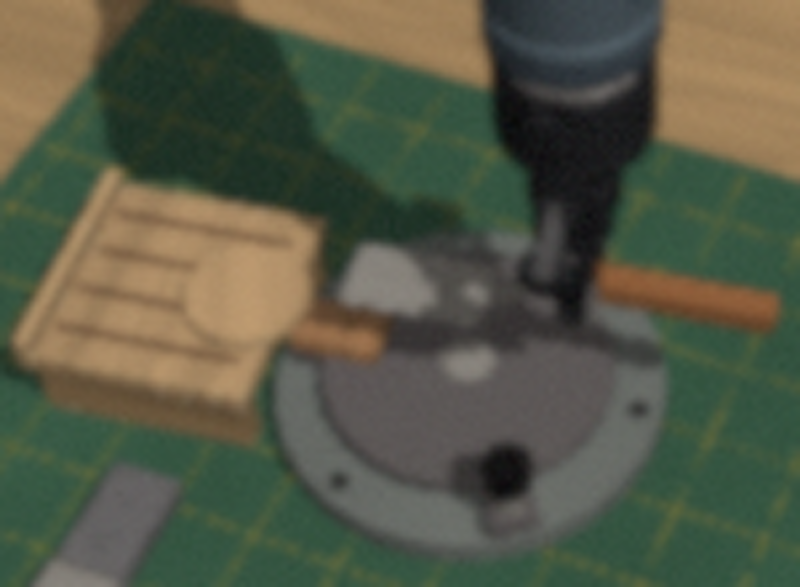

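The close view shows the base flat on the rack with its plain face up at (250,293); the fitted slope is about 0.3°. It overhangs the near edge by about 14 mm, so I push it fully on with the blade's edge.

Emit:
servo_tool --steps '[{"offset":[0,0,-13],"yaw":0,"fingers":8},{"offset":[0,0,-12],"yaw":0,"fingers":8},{"offset":[0,0,-12],"yaw":0,"fingers":8},{"offset":[0,0,0],"yaw":0,"fingers":8},{"offset":[1.2,-8,0],"yaw":0,"fingers":8},{"offset":[1.2,-8,0],"yaw":0,"fingers":8},{"offset":[1.2,-8,0],"yaw":0,"fingers":8},{"offset":[0,0,0],"yaw":0,"fingers":8}]'

```text
time_s: 17.0
tool_pos: [0.5484, -0.0232, 0.239]
orientation: [0.001, 0.652, 0.758, -0.0]
ft_force: [0.2, -0.1, -1.1]
opening: 0.0143
```

Emit:
servo_tool --steps '[{"offset":[0.6,-4,0],"yaw":0,"fingers":8},{"offset":[0.6,-4,0],"yaw":0,"fingers":8},{"offset":[0.6,-4,0],"yaw":0,"fingers":8},{"offset":[0.6,-4,0],"yaw":0,"fingers":8},{"offset":[0.6,-4,0],"yaw":0,"fingers":8},{"offset":[0.6,-4,0],"yaw":0,"fingers":8},{"offset":[0.5,-3,0],"yaw":0,"fingers":8},{"offset":[0,0,0],"yaw":0,"fingers":8}]'

```text
time_s: 17.8
tool_pos: [0.5522, -0.0486, 0.2386]
orientation: [0.0, 0.652, 0.758, -0.0]
ft_force: [0.5, 0.2, -1.2]
opening: 0.0145
```

Now back off, rise, and check.

Emit:
servo_tool --steps '[{"offset":[-0.8,5,0],"yaw":0,"fingers":8},{"offset":[-2.3,15,0],"yaw":0,"fingers":8},{"offset":[-4.6,30,0],"yaw":0,"fingers":8},{"offset":[-4.6,30,20],"yaw":0,"fingers":8},{"offset":[-3,20,40],"yaw":0,"fingers":8},{"offset":[0,0,6],"yaw":0,"fingers":8},{"offset":[0,0,0],"yaw":0,"fingers":8},{"offset":[0,0,0],"yaw":0,"fingers":8}]'

```text
time_s: 18.6
tool_pos: [0.5363, 0.0516, 0.3038]
orientation: [-0.0, 0.652, 0.759, -0.001]
ft_force: [0.2, -0.5, -1.6]
opening: 0.0147
```

```bash
cat > b.py <<'E'
from h import *
import sys
t=sys.argv[1]; snap('scene','scene'+t); snap('top','top'+t)
s=ctrl.read_state();q=s['orientation'];print(s['time_s'],s['tool_pos'].round(4),(2*np.degrees(np.arctan2(q[2],q[1]))-90).round(2))
ax=np.array([.5552,-.063]);ex=np.array([.988,.153]);ey=np.array([-.153,.988])
for n in('scene','top'):
    P=cloud(n,np.load(f'pics/{n}{t}.npy'));w=P[...,:2]-ax;sx=w@ex*1000;sy=w@ey*1000;Z=P[...,2]*1000
    m=(abs(sx)<45)&(sy<-70)&(sy>-205)&(Z>55)&(Z<75)
    q=np.stack([sx[m],sy[m],Z[m]],1); print(n,m.sum(),np.percentile(q,[2,50,98],axis=0).round(1).tolist())
    print(np.linalg.lstsq(np.c_[q[:,:2],np.ones(len(q))],q[:,2],rcond=None)[0])
E
python3 b.py 10
```

```text
18.7 [0.5363 0.0511 0.3033] 8.63
scene 369 [[-35.5, -178.0, 55.7], [-1.2, -145.3, 59.5], [30.0, -113.8, 62.6]]
[ 2.25236721e-04 -1.11508110e-03  5.92546177e+01]
top 249 [[-42.2, -200.6, 55.1], [-1.4, -145.9, 58.4], [34.5, -109.7, 65.8]]
[-5.68412004e-03  1.91235903e-02  6.16394974e+01]
```

The base is now fully on the rack, flat, with its centre about 146 mm from the axis. Next I take the spatula back.

Emit:
servo_tool --steps '[{"offset":[-3.4,29.7,0],"yaw":7.55,"fingers":8},{"offset":[-3.4,29.7,0],"yaw":7.55,"fingers":8},{"offset":[-3.4,29.7,0],"yaw":7.55,"fingers":8},{"offset":[-3.4,29.7,0],"yaw":7.55,"fingers":8},{"offset":[-3.4,29.7,0],"yaw":7.55,"fingers":8},{"offset":[-3.4,29.7,0],"yaw":7.55,"fingers":8},{"offset":[-3.4,29.7,0],"yaw":7.55,"fingers":8},{"offset":[-3.4,29.7,0],"yaw":7.55,"fingers":8}]'

```text
time_s: 19.5
tool_pos: [0.5095, 0.2898, 0.3033]
orientation: [-0.001, 0.179, 0.984, -0.001]
ft_force: [0.8, -0.2, -1.3]
opening: 0.0143
```

Emit:
servo_tool --steps '[{"offset":[-3.4,29.7,0],"yaw":7.6,"fingers":8},{"offset":[0,0,-20],"yaw":0,"fingers":8},{"offset":[0,0,-30],"yaw":0,"fingers":8},{"offset":[0,0,-20],"yaw":0,"fingers":8},{"offset":[0,0,0],"yaw":0,"fingers":8},{"offset":[0,0,0],"yaw":0,"fingers":8},{"offset":[0,0,0],"yaw":0,"fingers":8},{"offset":[0,0,0],"yaw":0,"fingers":8}]'

```text
time_s: 20.3
tool_pos: [0.5067, 0.3196, 0.2358]
orientation: [0.001, 0.116, 0.993, 0.001]
ft_force: [0.5, -0.4, -1.2]
opening: 0.0146
```

```bash
python3 - <<'E'
from h import *
s=ctrl.read_state();q=s['orientation'];print(s['time_s'],s['tool_pos'].round(4),(2*np.degrees(np.arctan2(q[2],q[1]))-90).round(2),s['ft_force'])
print('to go mm',(np.array([.5057,.3184,.1854])-s['tool_pos'])*1000)
E
```

```text
20.3 [0.5067 0.3196 0.2358] 76.69 [ 0.46518129 -0.38925385 -1.20708977]
to go mm [ -1.01893875  -1.17868799 -50.4388527 ]
```

Emit:
servo_tool --steps '[{"offset":[-1,-1.2,-15],"yaw":0,"fingers":8},{"offset":[0,0,-15],"yaw":0,"fingers":8},{"offset":[0,0,-10],"yaw":0,"fingers":8},{"offset":[0,0,-5],"yaw":0,"fingers":8},{"offset":[0,0,-3],"yaw":0,"fingers":8},{"offset":[0,0,-1.4],"yaw":0,"fingers":8},{"offset":[0,0,0],"yaw":0,"fingers":8},{"offset":[0,0,0],"yaw":0,"fingers":8}]'

```text
time_s: 21.1
tool_pos: [0.5054, 0.3183, 0.1857]
orientation: [0.0, 0.116, 0.993, 0.0]
ft_force: [-0.1, -0.0, -0.3]
opening: 0.0144
```

Emit:
servo_tool --steps '[{"offset":[0,0,0],"yaw":0,"fingers":25},{"offset":[0,0,0],"yaw":0,"fingers":45},{"offset":[0,0,0],"yaw":0,"fingers":45},{"offset":[0,0,15],"yaw":0,"fingers":45},{"offset":[0,0,30],"yaw":0,"fingers":45},{"offset":[0,0,40],"yaw":0,"fingers":45},{"offset":[0,0,40],"yaw":0,"fingers":45},{"offset":[-20,-30,25],"yaw":0,"fingers":45}]'

```text
time_s: 21.9
tool_pos: [0.4862, 0.2917, 0.3401]
orientation: [0.002, 0.114, 0.993, 0.004]
ft_force: [0.5, -0.6, 0.9]
opening: 0.0447
```

Emit:
servo_tool --steps '[{"offset":[-20,-40,10],"yaw":0,"fingers":45},{"offset":[-20,-40,0],"yaw":0,"fingers":45},{"offset":[-20,-40,0],"yaw":0,"fingers":45},{"offset":[0,-20,0],"yaw":0,"fingers":45},{"offset":[0,0,0],"yaw":0,"fingers":45},{"offset":[0,0,0],"yaw":0,"fingers":45},{"offset":[0,0,0],"yaw":0,"fingers":45},{"offset":[0,0,0],"yaw":0,"fingers":45}]'

```text
time_s: 22.7
tool_pos: [0.4253, 0.1495, 0.3456]
orientation: [0.0, 0.115, 0.993, 0.001]
ft_force: [0.2, -0.4, -0.6]
opening: 0.0452
```

```bash
python3 b.py 11; python3 - <<'E'
from h import *
for t in('0','11'):
    n='scene'; im=cv2.imread(f'pics/{n}{t}.png'); hsv=cv2.cvtColor(im,40); d=np.load(f'pics/{n}{t}.npy'); P=cloud(n,d)
    X,Y=P[...,0],P[...,1]; roi=(X>.42)&(X<.75)&(Y>.2)&(Y<.42)&(d>0)
    for nm,m,z in(('handle',(hsv[...,0]<14)&(hsv[...,1]>130)&roi&(P[...,2]>.02),.038),('blade',(hsv[...,1]<60)&(hsv[...,2]>90)&roi,.002)):
        nl,lab,st,ce=cv2.connectedComponentsWithStats(m.astype(np.uint8)); i=1+np.argmax(st[1:,4]); v,u=np.where(lab==i)
        W=np.array([ray(n,a,b,z)[:2]*1000 for a,b in zip(u,v)],np.float32); r=cv2.minAreaRect(W)
        print(t,nm,st[i,4],W.mean(0).round(1),[np.round(x,1) for x in r],np.median(P[lab==i][:,2]).round(4))
    k=(im.max(2)<45)&(abs(X-.6)<.1)&(abs(Y-0)<.06)&(P[...,2]>.03)&(P[...,2]<.12)
    print(t,'knob',k.sum(),P[k].mean(0).round(4))
im=cv2.imread('pics/scene11.png'); cv2.imwrite('pics/c11.png',cv2.resize(im[100:310,130:410],(800,600),interpolation=2))
E
```

```text
22.8 [0.4252 0.1491 0.3453] 76.8
scene 368 [[-35.2, -177.6, 55.4], [-0.3, -145.8, 59.4], [31.0, -114.2, 62.6]]
[ 1.38735909e-03 -4.67878026e-04  5.93548505e+01]
top 272 [[-38.7, -195.4, 55.2], [-0.4, -147.2, 58.6], [41.1, -112.6, 65.7]]
[-8.52193510e-03  2.97384260e-02  6.33988489e+01]
0 handle 171 [473.5 325.7] [array([471.4, 326.4]), array([ 15.1, 110.9]), np.float64(76.7)] 0.0392
0 blade 458 [579.2 300. ] [array([565.5, 303.9]), array([ 39.8, 123.9]), np.float64(76.5)] 0.0032
0 knob 67 [0.5415 0.0297 0.0633]
11 handle 174 [473.4 323.9] [array([471.9, 324.6]), array([ 15.5, 109.3]), np.float64(77.9)] 0.039
11 blade 459 [579.6 298.8] [array([566.2, 302. ]), array([ 39.4, 123.6]), np.float64(77.3)] 0.0034
11 knob 73 [ 0.6299 -0.0051  0.0649]
```

View pics/c11.png

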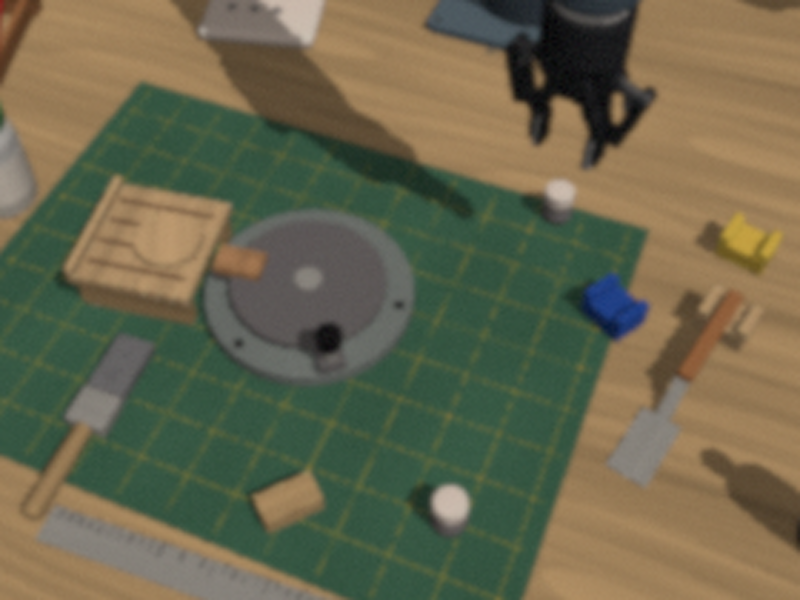

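The view shows the base on the rack at (168,240) with its plain face up and the seat empty. The spatula lies in its groove at (700,340), within about 2 mm of its start pose, and the other things are unmoved. I hand in.

```bash
python3 -c "
from bench import ctrl
print(ctrl.sign_off())"
```

```text
the job is handed in; nothing more can be done
None
```

The job is done and handed in at about 23 s of the allowed 64 s. No verdict came back.

- **Index pin and platter:** I pulled the knob up about 11 mm, turned the platter 60° clockwise and let the pin down. With the knob still held, the tool came back to its starting height (0.2175 m). The mean knob height in the last image was 1.6 mm above the start value, far less than the 9 mm of a pin riding on the foot.
- **Base:** I tipped it up against the step and over with the blade only, then pushed it about 22 mm further on with the blade's edge, because it overhung the near edge by about 14 mm. It now lies flat with its planked face down. The scene camera fits a slope under 0.1° and puts its rim about 11 mm inside the near edge.
- **Spatula:** It is back on its rest, within about 2 mm and 1° of where it started.
- **Other things:** In the last view those in sight looked unmoved. I did not measure them.

**One disagreement:** the top camera's last fit gave the base a slope of about 1.7°. Its selection probably took in part of the rack's lip, as it stretched to 195 mm from the axis, so I trusted the scene camera.

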